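# Set the indexing mitre jig to 45 degrees and load a dowel

### The job

Get the mitre jig ready for its next cut: clear the stray wooden offcut off its index plate into the grey parts tray, and lift the sprung index knob, swing the jig's arm to the last hole on the right as the robot sees it (the 45 degree stop) and let the pin drop fully home. Press the thinner of the two round dowels down past the sprung jaw, so that it lies fully seated in both forks of the cradle with the jaw snapped shut over it, and leave the other things on the bench where they are.

Things in the scene. Friction and masses are not known exactly. Their poses are not given: they have to be found in the camera images.
- jig: fixed grey half-round base (radius 116 mm, round side to the robot) with an aluminium index plate, radius 112 mm, top at z = 18 mm. Origin: on the pivot axis, at bench level; x away from the robot. Five 10.5 mm holes, 92 mm from the pivot, at -45, -22.5, 0, 22.5, 45 degrees from -x (positive to the robot's right, -y). Saw guide behind the pivot: x 56 to 90, y -9 to 9 mm, top z = 80 mm.
- swivel (a joint): angle of the swivel (deck, arm, cradle) about the vertical pivot, rad: 0 = arm straight along the jig's -x, +0.785 = pin over the last hole on the robot's right (the wanted stop); end stops at +-0.812. It starts locked by the pin at the -22.5 degree hole; unlocked, it stays where it is left.
- plunger (a joint): height of the sprung index plunger above home, m: 0 = pin fully down in a hole, 0.012 = pin tip resting on the plate between holes, 0.018 = upper stop. The spring pushes it down with 4 N (home) to 9 N (top).
- knob (a point): middle of the plunger's round black knob (24 mm diameter, 18 mm tall) at the end of the swivel's arm, 92 mm from the pivot; moves with plunger and swivel, z = 55 mm when the pin is home. Under it a fixed barrel of 20 mm diameter, top at z = 43 mm; arm top at z = 27 mm. Axes are the swivel's.
- stop_hole (a point): mouth of the wanted hole (the last on the robot's right, 45 degrees), at the plate's top, z = 18 mm; axes of the jig.
- cradle (a point): on the pivot axis at z = 56 mm, where a seated dowel's middle lies; y along the dowel, x away from the knob; turns with the swivel. Two forks, 14 mm wide, at y = +-48 mm, deck between them at z = 27 mm. Fork: floor 8 mm below this point, front prong (inner face x = -8.8 mm, chamfered, top z = 70 mm), low rear cheek (x = +8.8 mm); the jaw's hooks stand behind.
- jaw (a joint): opening of the sprung jaw bar, rad: 0 = shut. Hinge rod along y at the cradle's x = 20 mm, world z = 33 mm, with a hook at each fork; the noses overhang to x = 3.5 mm at world z = 65 mm; ramps on top rise to x = 16, z = 83 mm. A dowel pushed down with 10 to 20 N swings the hooks back some 0.2 rad and they snap over it.
- dowel_center (a point): middle of the thin round dowel of pale wood, 16 mm diameter, 150 mm long, lying on the bench to the right of the jig; x lies along its axis.
- thick_dowel_center (a point): middle of the thick round dowel of pale wood, 25 mm diameter, 140 mm long, lying beside the thin one; x along its axis. A bystander: it does not fit the cradle.
- walnut_strip: bystander: dark rectangular walnut strip, 14 x 156 x 11 mm, lying beside the dowels; origin under its middle, y along it.
- offcut: small brown timber offcut, 24 x 62 x 10 mm, lying on the index plate across the wanted hole, one end a little over the plate's rim; origin in the middle of its underside, y along its length, z up.
- parts_tray: fixed shallow grey tray at the left, 100 x 170 x 27 mm, walls 3 mm; origin under its centre, y along its length; floor at z = 2 mm; a divider 21 mm high at y = -20 mm parts it in two. Behind it stands the bench vice, 150 mm tall, from x = 0.47 m and y = 0.31 m on.
- tray_bin (a point): centre of the floor of the tray's larger compartment (94 x 100 mm).
- glue_bottle: bystander: standing glue bottle, 34 mm diameter, 133 mm tall, behind the jig on the right; origin under its centre.
- tape_measure: bystander: yellow tape measure, 33 x 75 x 63 mm, in front of the jig on the right; origin under its centre, y along its length.

How it is judged:
By the outcome, as a careful person would: the job done as asked, in the order asked, and still so for the second after the job is handed in, with the robot touching nothing.
It also fails if it takes over 67 s, if anything falls off the work surface, if the arm or the gripper's body presses on something with over 40 N, if the wrist force passes 120 N, or if a joint passes its speed limit or range.

### The arm

A 7-joint arm with a two-finger parallel gripper is mounted at the origin on the work surface; the furniture and walls round the work are solid. World frame = base frame: x ahead of the robot, y to its left, z up, the work surface at z = 0. Lengths are in m, angles in rad, forces in N, time in s.
With the tool pointing down it reaches from about 0.4 to 0.85 m from the base axis. Payload 4.5 kg.
Tool frame: the origin (TCP) lies between the finger pads; the fingertips stand r.tip_reach ahead of it and the grasp point (between the pads) lies 3 mm ahead of it (r.tip_reach is the distance from the TCP to the fingertips, in m); z points along the fingers, y is the line along which they close (so a half turn about z gives the same grasp; the last joint's range is limited). The gripper opens to 88 mm and grips with 3 to 60 N. Pads are 18 mm wide; open, the fingers measure 123 mm over their backs; the gripper's body (75 mm by 187 mm) begins 45 mm behind the grasp point.
Start: joints at [-1.073, 0.689, -0.195, 1.565, 0.157, 0.902, -0.215], TCP at [0.28, 0.559, 0.233] pointing down, gripper open.
Joint ranges: [-3.01, 3.01], [-0.46, 2.08], [-1.47, 1.51], [0.13, 2.56], [-1, 4.14], [0.04, 2.09], [-2.66, 2.66]. Speed limits (rad/s): [2.57, 2.57, 3.14, 3.14, 3.14, 3.14, 3.14].

### API

Orientations are given as a unit quaternion [x, y, z, w].
In Python, from plant import r gives the robot as it stands.
- The arm moves only by the tool step_arm, never from a script. Its argument "motion" is a list of rows, each an object with "dp": the shift along the tool's x, y, z in mm, a list of three; "twist": the turn, a rotation vector about the tool's x, y, z in rad, a list of three; "hand": the opening, from -1 (shut) to 1 (fully open). In form: [{"dp": [dx, dy, dz], "twist": [rx, ry, rz], "hand": hand}, ...]. A call has 1 to 5 rows; each row is the pose to reach, as a shift and turn from the pose commanded when the call began, along the tool's axes at that moment; what a row does not reach only later rows make up. A row lasts 1/8 s, in which the tool goes at most 62.5 mm and 10.7 degrees, less where a joint would pass 70% of its speed; a pose out of reach is approached as far as the arm can. A call with a gripper value outside its range is refused whole. The fingers move at their own pace and stop on an object; "force" is the grip in N (left out, the last holds). Time passes only in rows, so rows that repeat a pose let the fingers close. It gives the time, the measured TCP pose, the force, the opening and the grip force at its end, in the units of the state.
- r.get_state(): the state, without advancing time (a new reading comes with each control period).
- r.snapshot(name): name is "side" or "top"; returns a dict with "pixels" (400x640x3 uint8, red, green, blue), "depth" (400x640 float32, m along the optical axis (not along the pixel's ray), 0 where there is no reading), "fx", "fy", "cx", "cy" (pixels), "xyz" and "orientation" of the camera in the world. Camera axes: x right, y down, z forward; pixel columns grow to the right and rows downward; lengths in m; the calibration is good to about 2 mm. A picture is of the moment at which its call begins.
- r.finish_job(): hands the job in; it is judged then, once.
Trained networks look in the newest picture that a camera, given by its name, has taken for a name from the list of things; names that differ only in an ending like _2 or _b are one class to them, and where a whole thing is asked for, a point or a joint stands for the part that bears it (a point fixed in the world has none). Each returns a list of dicts, best first, with "score" (0 to 1); they miss things now and then, are a little off and sometimes report something else, mostly with a low value. They report only what shows in the picture. A call takes as long as a camera call.
- r.search_frame(camera, thing): "at" ([x, y, z] in m, in the coordinates of the camera as it stood for that picture, good to about 4 mm: the middle of the surface that is visible of it).
The state is a dict: "clock": time; "q": joint angles; "qd": joint speeds; "joint_torque": joint torques, N m; "tool_pos": TCP position; "eef_rot": TCP orientation; "contact_force": force on the tool from outside, world axes, zero at the start; "moment": the same for the moment, N m; "opening": opening from 0.0 (shut) to 1.0 (fully open); "finger_force": force on a finger pad.
Only numpy, scipy, OpenCV 4.12 (cv2) and the standard library are available. Lean on these libraries where they do the work, as an engineer would, in place of code of your own. Each camera call takes 0.05 s, during which the arm holds its last target. There are 200 camera calls.

## Working session

There is one attempt and no reset: what is moved stays moved. The work goes in short steps, Python scripts to look and compute and a tool call to move; the robot and the scene stay as the last step left them, time stands still between calls to the robot, and variables do not carry over. Pictures are saved under pics/ and viewed, at most 10 in all, crops included, and the job is handed in when it is done.

Besides the shell and the picture viewer there is one more tool, called after "Emit:" as name(argument=value, ...), one argument or row to a line, values as JSON. step_arm: Moves the arm, as the interface text tells. Its arguments: {"type":"object","properties":{"motion":{"type":"array"},"force":{"type":"number"}},"required":["motion"]}

```bash
mkdir -p pics; ls; cat > h.py <<'E'
import numpy as np, cv2
from scipy.spatial.transform import Rotation as R
from plant import r
def snap(n,save=None):
    s=r.snapshot(n)
    if save: cv2.imwrite('pics/'+save,s['pixels'][...,::-1])
    return s
def cloud(s):
    v,u=np.mgrid[:400,:640]; d=s['depth']
    P=np.stack([(u-s['cx'])/s['fx']*d,(v-s['cy'])/s['fy']*d,d],-1)
    o=np.array(s['orientation']); Rm=R.from_quat(o).as_matrix() if o.size==4 else o
    W=P@Rm.T+np.array(s['xyz']); W[d==0]=np.nan
    return W
def towld(s,p):
    o=np.array(s['orientation']); Rm=R.from_quat(o).as_matrix() if o.size==4 else o
    return Rm@np.array(p)+np.array(s['xyz'])
E
python3 - <<'E'
from h import *
st=r.get_state(); print({k:np.round(v,3) for k,v in st.items()}, r.tip_reach)
for n in('top','side'):
    s=snap(n,n+'0.png'); W=cloud(s); np.save(n+'0.npy',W); print(n,s['xyz'],s['orientation'],s['fx'],s['cx'],s['cy'])
    for t in ['jig','knob','cradle','dowel_center','thick_dowel_center','walnut_strip','offcut','parts_tray','glue_bottle','tape_measure']:
        print(t,[(round(x['score'],2),np.round(towld(s,x['at']),3)) for x in r.search_frame(n,t)[:2]])
E
```

```text
pics
{'clock': np.float64(0.0), 'q': array([-1.073,  0.69 , -0.195,  1.566,  0.157,  0.902, -0.215]), 'qd': array([-0.001,  0.002, -0.001,  0.001,  0.001,  0.001, -0.002]), 'joint_torque': array([ 0.0000e+00, -5.2756e+01, -1.2670e+00, -1.5342e+01, -5.3000e-02,
        6.0000e-03,  0.0000e+00]), 'tool_pos': array([0.279, 0.558, 0.232]), 'eef_rot': array([ 0.23 ,  0.973, -0.001, -0.   ]), 'contact_force': array([0.52 , 0.77 , 0.679]), 'moment': array([0.027, 0.006, 0.005]), 'finger_force': np.float64(0.0), 'opening': np.float64(0.996)} 0.022
top [0.44711625 0.08126705 0.90745014] [ 0.71591706 -0.69767404  0.02456875 -0.01049156] 379.4640219661184 318.8996809180932 201.05678811880205
jig [(0.96, array([0.521, 0.089, 0.017])), (0.43, array([ 0.524, -0.171,  0.017]))]
knob []
cradle [(0.68, array([0.533, 0.095, 0.026])), (0.29, array([ 0.378, -0.034,  0.056]))]
dowel_center [(0.74, array([ 0.524, -0.172,  0.014])), (0.41, array([ 0.397, -0.168,  0.018]))]
thick_dowel_center [(0.78, array([ 0.397, -0.165,  0.019]))]
walnut_strip [(0.97, array([ 0.459, -0.172,  0.01 ]))]
offcut [(0.51, arra
[... 263 characters left out ...]
]
side [ 0.08274983 -0.510098    0.56931214] [ 0.85356798 -0.24518522  0.13522225 -0.43934138] 405.10467727100223 319.9173880356947 199.34426939437603
jig [(0.92, array([0.515, 0.068, 0.019]))]
knob []
cradle [(0.6, array([0.514, 0.106, 0.037]))]
dowel_center [(0.57, array([ 0.518, -0.182,  0.019]))]
thick_dowel_center [(0.8, array([ 0.386, -0.176,  0.026])), (0.47, array([0.512, 0.104, 0.035]))]
walnut_strip [(0.87, array([ 0.451, -0.181,  0.011]))]
offcut [(0.61, array([0.45 , 0.031, 0.028]))]
parts_tray [(0.69, array([0.35 , 0.331, 0.01 ]))]
glue_bottle [(0.84, array([ 0.608, -0.089,  0.057]))]
tape_measure [(0.76, array([ 0.367, -0.042,  0.042])), (0.75, array([ 0.611, -0.087,  0.057]))]
```

```bash
python3 - <<'E'
import cv2
im=cv2.imread('pics/top0.png'); c=im[60:360,120:520]; cv2.imwrite('pics/top0c.png',cv2.resize(c,(800,600),interpolation=cv2.INTER_CUBIC))
E
```

```text
(no output)
```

View pics/top0c.png

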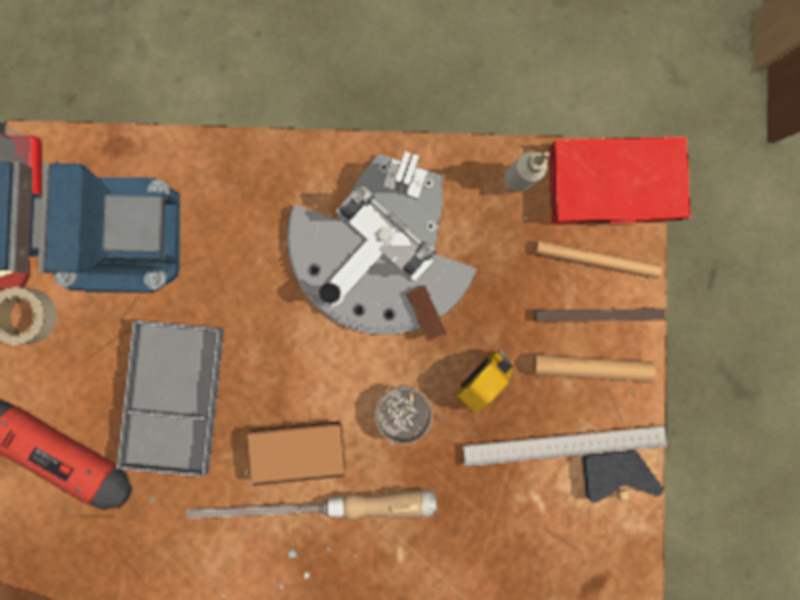

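View pics/side0.png

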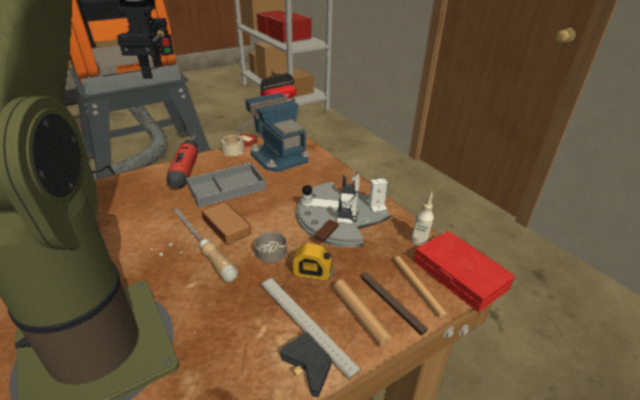

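The top crop shows the pivot near (381,238), the knob at (330,293), holes at (314,269), (359,310) and (389,314), the offcut at (425,312), the thin dowel at (600,259) and the tray's larger bay at (175,368). The side view agrees with this.

```bash
cat >> h.py <<'E'
def ray(s,u,v,z):
    o=np.array(s['orientation']); Rm=R.from_quat(o).as_matrix()
    d=Rm@np.array([(u-s['cx'])/s['fx'],(v-s['cy'])/s['fy'],1]); c=np.array(s['xyz'])
    return c+d*(z-c[2])/d[2]
def pca(P):
    c=P.mean(0)[:2]; (cx,cy),(w,h),a=cv2.minAreaRect(P[:,:2].astype(np.float32)*1000)
    U=np.linalg.svd(P[:,:2]-c,full_matrices=False)[2][0]
    return np.round([cx/1000,cy/1000],4),np.round([w,h],1),round(np.degrees(np.arctan2(U[1],U[0])),1),len(P),round(np.median(P[:,2]),4)
E
cat > m.py <<'E'
from h import *
from scipy.optimize import least_squares
s=snap('top'); W=cloud(s); im=s['pixels'].astype(int); g=im.sum(-1)
H=[]
for x,y in [(314,269),(359,310),(389,314)]:
    u,v=120+x/2,60+y/2; u0,v0=int(u),int(v); p=g[v0-5:v0+6,u0-5:u0+6]; w=np.clip(np.median(p)-60-p,0,None)
    vv,uu=np.mgrid[v0-5:v0+6,u0-5:u0+6]; H.append(ray(s,(w*uu).sum()/w.sum(),(w*vv).sum()/w.sum(),.018)[:2])
H=np.array(H); print('holes',H.round(4))
A=np.radians([-45,0,22.5])
f=lambda p:(p[:2]-.092*np.c_[np.cos(A+p[2]),-np.sin(A+p[2])]@np.eye(2)-H).ravel()
# hole dir: -x rotated to -y => pos = piv + .092*(-cos a, -sin a) rotated by yaw
def f(p):
    c,s_=np.cos(p[2]),np.sin(p[2]); L=.092*np.c_[-np.cos(A),-np.sin(A)]
    return (p[:2]+L@np.array([[c,s_],[-s_,c]])-H).ravel()
q=least_squares(f,[.53,.09,-.3]); print('pivot,yaw',q.x.round(4),np.degrees(q.x[2]),'res',q.fun.round(4))
def box(x0,x1,y0,y1,z0,z1): return W[(W[...,0]>x0)&(W[...,0]<x1)&(W[...,1]>y0)&(W[...,1]<y1)&(W[...,2]>z0)&(W[...,2]<z1)]
print('knob',pca(box(.42,.51,.1,.2,.056,.072)))
print('offcut',pca(box(.40,.50,-.0,.055,.023,.034)))
print('thin',pca(box(.49,.56,-.28,-.08,.008,.03)))
print('thick',pca(box(.37,.425,-.28,-.08,.012,.04)))
print('walnut',pca(box(.43,.48,-.28,-.08,.006,.03)))
print('tray',pca(box(.25,.46,.25,.42,.018,.035)))
print('guide',pca(box(.55,.65,.02,.12,.072,.09)))
print('forks',pca(box(.48,.62,.0,.2,.066,.072)))
print('tape',pca(box(.3,.45,-.12,.04,.05,.08)))
E
python3 m.py
```

```text
holes [[0.504  0.1634]
 [0.4584 0.1099]
 [0.4543 0.0744]]
pivot,yaw [ 0.5459  0.0816 -0.313 ] -17.93085856415799 res [ 0.      0.0001  0.      0.     -0.0001 -0.0001]
knob (array([0.4751, 0.1423]), array([20.1, 22.3]), np.float64(-86.6), 89, np.float64(0.0631))
offcut (array([0.4634, 0.0357]), array([77.9, 24. ]), np.float64(-155.2), 285, np.float64(0.028))
thin (array([ 0.5253, -0.1721]), array([149.2,  15.7]), np.float64(80.1), 406, np.float64(0.0138))
thick (array([ 0.3961, -0.1675]), array([140.1,  24.6]), np.float64(-92.2), 620, np.float64(0.0219))
walnut (array([ 0.4589, -0.1762]), array([ 13.9, 156.1]), np.float64(-88.2), 385, np.float64(0.0104))
tray (array([0.343, 0.345]), array([138.2, 187.9]), np.float64(161.0), 594, np.float64(0.0253))
guide (array([0.5998, 0.078 ]), array([29.3, 80.3]), np.float64(121.8), 130, np.float64(0.0793))
forks (array([0.5495, 0.0985]), array([124.2, 113.8]), np.float64(-134.8), 69, np.float64(0.0693))
tape (array([ 0.3794, -0.038 ]), array([30.7, 63.8]), np.float64(134.9), 345, np.float64(0.0595))
```

```bash
cat > m2.py <<'E'
from h import *
s=snap('top'); W=cloud(s); hsv=cv2.cvtColor(s['pixels'],cv2.COLOR_RGB2HSV)
def box(x0,x1,y0,y1,z0,z1): return W[(W[...,0]>x0)&(W[...,0]<x1)&(W[...,1]>y0)&(W[...,1]<y1)&(W[...,2]>z0)&(W[...,2]<z1)]
# offcut: colour inside window
win=np.zeros((400,640),bool); win[195:235,310:350]=1
m=win&(hsv[...,1]>60)&(W[...,2]>.022)&(W[...,2]<.033); print('offcut',pca(W[m]))
# red box
win[:]=0; win[120:180,390:470]=1
m=win&(hsv[...,1]>180)&(W[...,2]>.02); print('red',pca(W[m]), W[m].min(0),W[m].max(0))
for x,y in [(135,320),(222,328),(207,474),(118,466)]: print('traycorner',ray(s,120+x/2,60+y/2,.027).round(4))
print('traydiv',[ray(s,120+x/2,60+y/2,.021).round(4) for x,y in [(127,411),(212,415)]])
for n in ['x+','thin']:
    pass
print('bottle',pca(box(.56,.68,-.13,-.04,.04,.2)))
b=box(.49,.56,-.28,-.08,.0125,.03); print('thin',pca(b),b[:,1].min(),b[:,1].max())
E
python3 m2.py
```

```text
offcut (array([0.456 , 0.0321]), array([61.6, 23.9]), np.float64(-155.2), 267, np.float64(0.0279))
red (array([ 0.6166, -0.1924]), array([ 98.2, 156. ]), np.float64(93.2), 2691, np.float64(0.037)) [ 0.56693736 -0.2710447   0.02003002] [ 0.6684774  -0.11230607  0.04277783]
traycorner [0.4394 0.3656 0.027 ]
traycorner [0.4328 0.2656 0.027 ]
traycorner [0.266  0.2765 0.027 ]
traycorner [0.2729 0.3778 0.027 ]
traydiv [array([0.3346, 0.3722, 0.021 ]), array([0.3322, 0.2747, 0.021 ])]
bottle (array([ 0.6123, -0.0921]), array([82.1, 58.8]), np.float64(57.5), 250, np.float64(0.0764))
thin (array([ 0.5252, -0.1724]), array([148.6,  14.2]), np.float64(80.3), 281, np.float64(0.0146)) -0.245121497136361 -0.0988696377488847
```

```bash
cat >> h.py <<'E'
def Rt(psi):
    p=np.radians(psi); y=np.array([np.cos(p),np.sin(p),0]); z=np.array([0,0,-1.]); return np.stack([np.cross(y,z),y,z],1)
def go(*T):
    st=r.get_state(); p=np.array(st['tool_pos']); M=R.from_quat(st['eef_rot']).as_matrix()
    print('t',round(st['clock'],2),'pos',p.round(4),'psi',round(np.degrees(np.arctan2(M[1,1],M[0,1])),1),'q7',round(st['q'][6],2),'F',np.round(st['contact_force'],1),'open',round(st['opening'],3),'ff',round(st['finger_force'],1))
    for x,y,z,psi in T:
        print(((x,y,z,psi)),(M.T@(np.array([x,y,z])-p)*1000).round(1),R.from_matrix(M.T@Rt(psi)).as_rotvec().round(3))
E
python3 -c "
from h import *
go((.37,.30,.2,100),(.456,.032,.12,114.8),(.456,.032,.0425,114.8))"
```

```text
t 1.2 pos [0.2796 0.559  0.2332] psi 63.4 q7 -0.22 F [ 0.1 -0.5  0.4] open 0.996 ff 0.0
(0.37, 0.3, 0.2, 100) [-196.7 -191.2   33.1] [ 0.     0.    -0.638]
(0.456, 0.032, 0.12, 114.8) [-393.5 -392.4  113.1] [ 0.     0.    -0.897]
(0.456, 0.032, 0.0425, 114.8) [-393.5 -392.4  190.6] [ 0.     0.    -0.897]
```

Emit:
step_arm(
  motion=[
    {"dp": [-393,-392,60],"twist": [0,0,-0.897],"hand": 0.1},
    {"dp": [-393,-392,60],"twist": [0,0,-0.897],"hand": 0.1},
    {"dp": [-393,-392,60],"twist": [0,0,-0.897],"hand": 0.1},
    {"dp": [-393,-392,60],"twist": [0,0,-0.897],"hand": 0.1},
    {"dp": [-393,-392,60],"twist": [0,0,-0.897],"hand": 0.1},
  ],
)

```text
clock: 1.82
tool_pos: [0.3789, 0.2627, 0.1996]
eef_rot: [-0.218, 0.976, 0.0, 0.001]
contact_force: [1.5, 0.4, -0.7]
opening: 0.552
finger_force: 0.0
```

```bash
python3 -c "
from h import *
go((.456,.032,.12,114.8),(.456,.032,.0425,114.8))"
```

```text
t 1.82 pos [0.3789 0.2627 0.1996] psi 115.1 q7 0.83 F [ 1.5  0.4 -0.7] open 0.552 ff 0.0
(0.456, 0.032, 0.12, 114.8) [  28.3 -241.6   79.5] [0.    0.001 0.006]
(0.456, 0.032, 0.0425, 114.8) [  28.4 -241.6  157. ] [0.    0.001 0.006]
```

Emit:
step_arm(
  motion=[
    {"dp": [28,-241,80],"twist": [0,0,0.006],"hand": 0.1},
    {"dp": [28,-241,80],"twist": [0,0,0.006],"hand": 0.1},
    {"dp": [28,-241,80],"twist": [0,0,0.006],"hand": 0.1},
    {"dp": [28,-241,80],"twist": [0,0,0.006],"hand": 0.1},
    {"dp": [28,-241,80],"twist": [0,0,0.006],"hand": 0.1},
  ],
)

```text
clock: 2.45
tool_pos: [0.4541, 0.0284, 0.1183]
eef_rot: [-0.208, 0.978, -0.002, -0.001]
contact_force: [0.2, 0.4, -0.2]
opening: 0.552
finger_force: 0.0
```

```bash
python3 -c "
from h import *
go((.456,.032,.0425,114.8))"
```

```text
t 2.45 pos [0.4541 0.0284 0.1183] psi 114.0 q7 1.14 F [ 0.2  0.4 -0.2] open 0.552 ff 0.0
(0.456, 0.032, 0.0425, 114.8) [-3.4  2.7 75.8] [-0.002 -0.003 -0.015]
```

Emit:
step_arm(
  motion=[
    {"dp": [-3,3,45],"twist": [0,0,-0.015],"hand": 0.1},
    {"dp": [-3,3,76],"twist": [0,0,-0.015],"hand": 0.1},
    {"dp": [-3,3,76],"twist": [0,0,-0.015],"hand": 0.1},
    {"dp": [-3,3,76],"twist": [0,0,-0.015],"hand": -0.7},
    {"dp": [-3,3,76],"twist": [0,0,-0.015],"hand": -0.7},
  ],
  force=25,
)

```text
clock: 3.08
tool_pos: [0.4562, 0.0382, 0.0448]
eef_rot: [-0.219, 0.976, 0.0, 0.001]
contact_force: [0.4, -0.0, -0.8]
opening: 0.346
finger_force: 0.0
```

```bash
python3 -c "
from h import *
go((.456,.032,.12,114.8),(.38,.319,.12,95),(.38,.319,.033,95))"
```

```text
t 3.08 pos [0.4562 0.0382 0.0448] psi 115.3 q7 1.01 F [ 0.4 -0.  -0.8] open 0.346 ff 0.0
(0.456, 0.032, 0.12, 114.8) [  2.6  -5.5 -75.2] [-0.     0.002  0.009]
(0.38, 0.319, 0.12, 95) [-51.4 286.4 -75.1] [0.    0.002 0.355]
(0.38, 0.319, 0.033, 95) [-51.2 286.4  11.9] [0.    0.002 0.355]
```

Emit:
step_arm(
  motion=[
    {"dp": [2,-5,2.5],"twist": [0,0,0],"hand": -0.4},
    {"dp": [2,-5,2.5],"twist": [0,0,0],"hand": -0.7},
    {"dp": [2,-5,2.5],"twist": [0,0,0],"hand": -0.7},
    {"dp": [2,-5,2.5],"twist": [0,0,0],"hand": -0.7},
  ],
)

```text
clock: 3.58
tool_pos: [0.4558, 0.0326, 0.0411]
eef_rot: [-0.219, 0.976, 0.0, 0.0]
contact_force: [-0.7, -0.5, -1.2]
opening: 0.15
finger_force: 0.0
```

```bash
python3 -c "
from h import *
go((.456,.032,.12,114.8),(.38,.319,.12,95),(.38,.319,.033,95))"
```

```text
t 3.58 pos [0.4558 0.0326 0.0411] psi 115.3 q7 1.02 F [-0.7 -0.5 -1.2] open 0.15 ff 0.0
(0.456, 0.032, 0.12, 114.8) [  0.   -0.6 -78.9] [0.    0.    0.009]
(0.38, 0.319, 0.12, 95) [-54.1 291.3 -78.9] [0.    0.    0.355]
(0.38, 0.319, 0.033, 95) [-54.1 291.3   8.1] [0.    0.    0.355]
```

```bash
python3 - <<'E'
from h import *
s=snap('side'); print(r.get_state()['opening'],r.get_state()['finger_force'])
print([(x['score'],towld(s,x['at']).round(3)) for x in r.search_frame('side','offcut')[:3]])
c=s['pixels'][150:290,230:430,::-1]; cv2.imwrite('pics/s1.png',cv2.resize(c,(800,560),interpolation=cv2.INTER_CUBIC))
E
```

```text
0.1490365990007147 0.0
[(0.78, array([0.448, 0.026, 0.026])), (0.55, array([ 0.389, -0.178,  0.024]))]
```

View pics/s1.png

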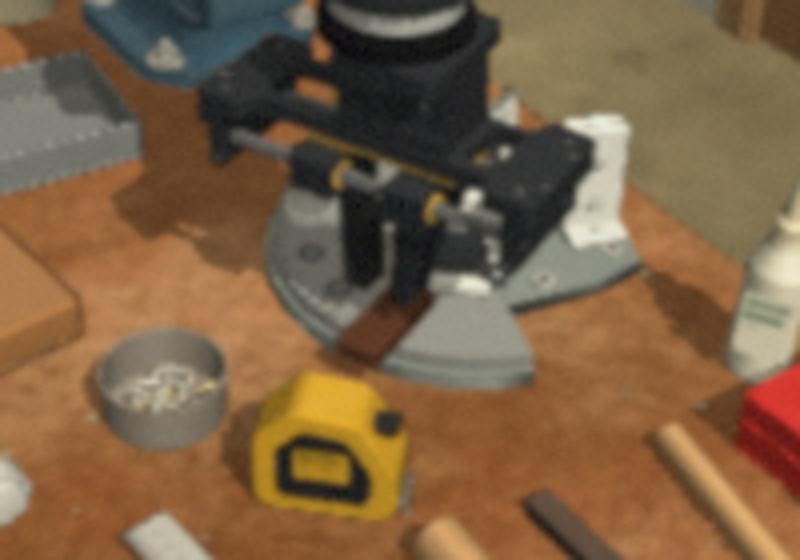

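The side crop shows both fingertips, at (365,285) and (408,302), standing left of and behind the offcut's inner end near (400,295). The right tip may be on top of it. I'll measure the tips against the reported TCP.

```bash
python3 - <<'E'
from h import *
s=snap('side'); W=cloud(s); st=r.get_state(); M=R.from_quat(st['eef_rot']).as_matrix(); p=np.array(st['tool_pos'])
for x,y in [(408,302),(365,285)]: print(ray(s,230+x/4,150+y/4,.02).round(4))
# where tcp/tip projects
o=R.from_quat(s['orientation']).as_matrix()
for d in [[0,0,0],[0,0,.022],[0,.0155,.022],[0,-.0155,.022]]:
    w=p+M@np.array(d); c=o.T@(w-np.array(s['xyz'])); u=c[0]/c[2]*s['fx']+s['cx']; v=c[1]/c[2]*s['fy']+s['cy']
    print(w.round(4),'crop',(u-230)*4,(v-150)*4)
for x,y in [(408,280),(405,250),(365,260),(385,325),(420,335)]:
    print((x,y),W[150+y//4,230+x//4].round(4))
t=snap('top','t1.png'); Wt=cloud(t); 
hsv=cv2.cvtColor(t['pixels'],cv2.COLOR_RGB2HSV); win=np.zeros((400,640),bool); win[195:240,310:350]=1
m=win&(hsv[...,1]>60)&(Wt[...,2]>.022)&(Wt[...,2]<.033); print('offcut',pca(Wt[m]))
E
```

```text
[0.4772 0.0446 0.02  ]
[0.4653 0.0691 0.02  ]
[0.4557 0.0326 0.041 ] crop 387.97017585443473 296.4549567873204
[0.4557 0.0326 0.019 ] crop 386.90358790469736 329.0072988118475
[0.4491 0.0466 0.019 ] crop 362.0211650818335 318.73122134122536
[0.4624 0.0186 0.019 ] crop 412.1738562859134 339.443550837521
(408, 280) [0.4529 0.0113 0.0673]
(405, 250) [0.4528 0.0156 0.0847]
(365, 260) [0.4438 0.0379 0.0662]
(385, 325) [0.4497 0.0267 0.0292]
(420, 335) [0.4686 0.0205 0.02  ]h.py:22: RuntimeWarning: Mean of empty slice.
  c=P.mean(0)[:2]; (cx,cy),(w,h),a=cv2.minAreaRect(P[:,:2].astype(np.float32)*1000)
  ret = um.true_divide(
Traceback (most recent call last):
  File "h.py", line 23, in pca
    U=np.linalg.svd(P[:,:2]-c,full_matrices=False)[2][0]
      ~~~~~~~~~~~~~~~~~~~~~~~~~~~~~~~~~~~~~~~~~~~~~~~^^^
IndexError: index 0 is out of bounds for axis 0 with size 0
```

```bash
python3 - <<'E'
from h import *
s=snap('side'); W=cloud(s); g=s['pixels'].astype(int).sum(-1)
for u in (320,322,324,330,332,334):
    print(u,[(v,W[v,u].round(3).tolist(),int(g[v,u])) for v in range(210,234,2)])
E
```

```text
320 [(210, [0.441, 0.037, 0.081], 75), (212, [0.442, 0.039, 0.074], 48), (214, [0.443, 0.04, 0.068], 72), (216, [0.441, 0.038, 0.065], 57), (218, [0.442, 0.039, 0.059], 64), (220, [0.442, 0.039, 0.053], 92), (222, [0.443, 0.04, 0.047], 208), (224, [0.459, 0.064, 0.018], 292), (226, [0.455, 0.058, 0.019], 293), (228, [0.445, 0.042, 0.028], 270), (230, [0.44, 0.035, 0.031], 196), (232, [0.437, 0.031, 0.029], 178)]
322 [(210, [0.447, 0.039, 0.077], 51), (212, [0.448, 0.04, 0.071], 60), (214, [0.446, 0.038, 0.068], 68), (216, [0.447, 0.038, 0.062], 68), (218, [0.447, 0.038, 0.057], 88), (220, [0.448, 0.039, 0.051], 117), (222, [0.466, 0.067, 0.02], 249), (224, [0.461, 0.06, 0.02], 287), (226, [0.451, 0.045, 0.03], 233), (228, [0.447, 0.038, 0.03], 186), (230, [0.444, 0.033, 0.03], 193), (232, [0.441, 0.028, 0.029], 194)]
324 [(210, [0.455, 0.043, 0.071], 58), (212, [0.455, 0.044, 0.065], 53), (214, [0.454, 0.042, 0.062], 58), (216, [0.454, 0.042, 0.057], 56), (218, [0.455, 0.043, 0.051], 82), (220, [0.472, 0.069, 0.021], 241), (222, [0.47, 0.065, 0.019], 275), (224, [0.459, 0.049, 0.029]
[... 688 characters left out ...]
077], 95), (218, [0.453, 0.012, 0.072], 86), (220, [0.453, 0.012, 0.067], 114), (222, [0.453, 0.011, 0.063], 97), (224, [0.453, 0.011, 0.057], 106), (226, [0.47, 0.034, 0.029], 125), (228, [0.466, 0.028, 0.029], 122), (230, [0.464, 0.025, 0.027], 118), (232, [0.464, 0.025, 0.021], 240)]
334 [(210, [0.454, 0.008, 0.094], 74), (212, [0.455, 0.008, 0.089], 68), (214, [0.456, 0.01, 0.082], 83), (216, [0.458, 0.012, 0.075], 101), (218, [0.459, 0.014, 0.068], 78), (220, [0.457, 0.011, 0.066], 79), (222, [0.46, 0.014, 0.057], 107), (224, [0.477, 0.037, 0.03], 125), (226, [0.472, 0.03, 0.031], 107), (228, [0.471, 0.028, 0.027], 120), (230, [0.472, 0.03, 0.02], 252), (232, [0.47, 0.026, 0.018], 417)]
```

```bash
python3 - <<'E'
from h import *
s=snap('side'); W=cloud(s); g=s['pixels'].astype(int).sum(-1)
print('tip_reach',r.tip_reach)
for u in (355,362,370,330,284):
    print(u,[(v,W[v,u].round(3).tolist()) for v in range(172,224,4)])
E
```

```text
tip_reach 0.022
355 [(172, [0.672, 0.222, 0.0]), (176, [0.584, 0.111, 0.076]), (180, [0.495, 0.0, 0.155]), (184, [0.492, -0.004, 0.149]), (188, [0.583, 0.107, 0.045]), (192, [0.471, -0.032, 0.154]), (196, [0.463, -0.043, 0.155]), (200, [0.456, -0.052, 0.154]), (204, [0.457, -0.052, 0.145]), (208, [0.457, -0.052, 0.136]), (212, [0.457, -0.054, 0.128]), (216, [0.459, -0.052, 0.117]), (220, [0.524, 0.025, 0.029])]
362 [(172, [1.594, 1.294, -0.851]), (176, [1.568, 1.259, -0.856]), (180, [0.665, 0.182, -0.001]), (184, [0.498, -0.018, 0.155]), (188, [0.489, -0.029, 0.155]), (192, [0.481, -0.04, 0.155]), (196, [0.474, -0.05, 0.155]), (200, [0.466, -0.06, 0.155]), (204, [0.464, -0.063, 0.148]), (208, [0.466, -0.061, 0.138]), (212, [0.477, -0.05, 0.117]), (216, [0.562, 0.048, 0.009]), (220, [0.553, 0.036, 0.01])]
370 [(172, [1.653, 1.28, -0.862]), (176, [1.618, 1.236, -0.86]), (180, [1.589, 1.199, -0.861]), (184, [0.51, -0.026, 0.155]), (188, [0.504, -0.035, 0.153]), (192, [0.494, -0.047, 0.155]), (196, [0.49, -0.053, 0.151]), (200, [0.495, -0.048, 0.137]), (204, [0.508, -0.035, 0.115]), (208
[... 195 characters left out ...]
0.009, 0.167]), (184, [0.443, 0.009, 0.158]), (188, [0.441, 0.006, 0.152]), (192, [0.445, 0.011, 0.138]), (196, [0.441, 0.004, 0.135]), (200, [0.435, -0.005, 0.133]), (204, [0.436, -0.004, 0.123]), (208, [0.451, 0.017, 0.095]), (212, [0.452, 0.018, 0.084]), (216, [0.452, 0.017, 0.074]), (220, [0.451, 0.016, 0.065])]
284 [(172, [0.393, 0.095, 0.155]), (176, [0.389, 0.088, 0.151]), (180, [0.39, 0.09, 0.14]), (184, [0.389, 0.09, 0.131]), (188, [0.39, 0.092, 0.12]), (192, [0.463, 0.237, 0.0]), (196, [0.454, 0.221, 0.001]), (200, [0.447, 0.207, -0.0]), (204, [0.437, 0.189, 0.003]), (208, [0.431, 0.177, 0.001]), (212, [0.424, 0.164, 0.0]), (216, [0.416, 0.15, 0.001]), (220, [0.409, 0.137, 0.001])]
```

```bash
python3 - <<'E'
from h import *
s=snap('side'); W=cloud(s); st=r.get_state(); M=R.from_quat(st['eef_rot']).as_matrix(); p=np.array(st['tool_pos'])
L=(W-p)@M*1000
for v in (212,215,218,221):
    print(v,[(u,L[v,u].round(0).astype(int).tolist()) for u in range(312,344)if np.isfinite(L[v,u]).all() and abs(L[v,u,0])<40 and abs(L[v,u,1])<45])
print(p,r.get_state()['q'].round(4))
E
```

```text
212 [(315, [11, 23, -29]), (316, [11, 20, -30]), (317, [11, 18, -31]), (318, [11, 16, -32]), (319, [9, 14, -31]), (320, [10, 12, -33]), (321, [6, 11, -31]), (322, [3, 11, -29]), (323, [1, 10, -28]), (324, [-3, 10, -25]), (325, [-6, 9, -24]), (328, [9, -7, -40]), (329, [10, -10, -42]), (330, [10, -12, -43]), (331, [13, -16, -46]), (332, [12, -17, -46]), (333, [12, -20, -48]), (334, [11, -21, -47]), (335, [6, -21, -44]), (336, [3, -21, -42]), (337, [-4, -20, -38]), (338, [-8, -20, -35])]
215 [(315, [11, 23, -22]), (316, [12, 20, -23]), (317, [11, 18, -23]), (318, [10, 16, -24]), (319, [9, 14, -24]), (320, [8, 13, -24]), (321, [9, 10, -25]), (322, [5, 10, -23]), (323, [2, 9, -21]), (324, [-2, 9, -19]), (325, [-7, 9, -16]), (328, [9, -7, -33]), (329, [8, -8, -32]), (330, [10, -12, -35]), (331, [9, -14, -35]), (332, [9, -16, -37]), (333, [10, -19, -38]), (334, [8, -20, -37]), (335, [3, -19, -34]), (336, [-1, -20, -32]), (337, [-6, -19, -28])]
218 [(316, [12, 20, -15]), (317, [12, 17, -17]), (318, [8, 17, -14]), (319, [9, 14, -16]), (320, [8, 12, -16]), (321, [9, 10, -18]), (322, [4, 10, -
[... 301 characters left out ...]
8, -18, -19])]
221 [(314, [-19, 44, 23]), (315, [-19, 41, 22]), (316, [-19, 39, 21]), (317, [13, 17, -9]), (318, [12, 15, -9]), (319, [9, 14, -8]), (320, [10, 11, -10]), (321, [9, 9, -11]), (322, [6, 9, -9]), (323, [-29, 27, 22]), (324, [-31, 26, 24]), (325, [-31, 23, 22]), (326, [-33, 22, 23]), (327, [9, -5, -16]), (328, [9, -7, -18]), (329, [10, -10, -19]), (330, [11, -13, -22]), (331, [11, -15, -22]), (332, [12, -18, -24]), (333, [9, -19, -23]), (334, [4, -18, -19]), (335, [0, -19, -16]), (336, [-5, -18, -13]), (337, [-36, -4, 14]), (338, [-40, -4, 16]), (339, [-39, -7, 15]), (340, [-39, -9, 14])]
[0.4557373  0.03254519 0.04101933] [-0.0894  0.8543 -0.1342  2.1974  0.8218  0.1381  1.0183]
```

The fingers' xy is right, but the tips stand at z≈0.047, about 28 mm above what the reported TCP height implies. The body bottom at z≈0.112 confirms it. I'll open, descend and check again.

Emit:
step_arm(
  motion=[
    {"dp": [0,0,0],"twist": [0,0,0],"hand": 0.1},
    {"dp": [0,0,0],"twist": [0,0,0],"hand": 0.1},
    {"dp": [0,0,0],"twist": [0,0,0],"hand": 0.1},
    {"dp": [0,0,12],"twist": [0,0,0],"hand": 0.1},
    {"dp": [0,0,20],"twist": [0,0,0],"hand": 0.1},
  ],
)

```text
clock: 4.55
tool_pos: [0.4558, 0.0325, 0.0207]
eef_rot: [-0.219, 0.976, 0.0, -0.0]
contact_force: [0.3, 0.0, 0.5]
opening: 0.553
finger_force: 0.0
```

```bash
cat > tip.py <<'E'
from h import *
s=snap('side'); W=cloud(s); st=r.get_state(); M=R.from_quat(st['eef_rot']).as_matrix(); p=np.array(st['tool_pos'])
L=(W-p)@M*1000; g=s['pixels'].astype(int).max(-1)
m=(abs(L[...,0]-10)<3)&(abs(L[...,1])<62)&(L[...,2]<25)&(L[...,2]>-40)&(g<60)
y=L[m]; 
for sgn in (1,-1):
    q=y[(y[:,1]*sgn>0)]; print('finger',sgn,len(q),'y',np.percentile(q[:,1],[2,98]).round(1),'tip zt',np.sort(q[:,2])[-6:].round(1))
go()
E
python3 tip.py
```

```text
finger 1 66 y [25.9 39.5] tip zt [-12.1 -11.4 -10.4 -10.3 -10.2  -8.7]
finger -1 66 y [-37.5 -22.7] tip zt [-13.2 -13.1 -12.8 -12.1 -10.7 -10. ]
t 4.6 pos [0.4554 0.0327 0.0199] psi 115.4 q7 0.98 F [ 0.6  0.2 -0.4] open 0.55 ff 0.0
```

Emit:
step_arm(
  motion=[
    {"dp": [0,0,3],"twist": [0,0,0],"hand": 0.1},
    {"dp": [0,0,6],"twist": [0,0,0],"hand": 0.1},
    {"dp": [0,0,6],"twist": [0,0,0],"hand": -0.3},
    {"dp": [0,0,6],"twist": [0,0,0],"hand": -0.7},
    {"dp": [0,0,6],"twist": [0,0,0],"hand": -0.7},
  ],
)

```text
clock: 5.22
tool_pos: [0.4559, 0.0325, 0.0152]
eef_rot: [-0.219, 0.976, 0.0, 0.0]
contact_force: [-0.7, 0.0, 1.2]
opening: 0.265
finger_force: 25.0
```

Emit:
step_arm(
  motion=[
    {"dp": [0,0,0],"twist": [0,0,0],"hand": -0.7},
    {"dp": [0,0,0],"twist": [0,0,0],"hand": -0.7},
  ],
)

```text
clock: 5.48
tool_pos: [0.4559, 0.0325, 0.0152]
eef_rot: [-0.219, 0.976, -0.0, 0.0]
contact_force: [0.5, -1.0, 2.4]
opening: 0.264
finger_force: 25.0
```

```bash
python3 tip.py
```

```text
finger 1 70 y [14.2 27.8] tip zt [-12.7 -12.4 -11.5 -11.  -10.8  -9.4]
finger -1 68 y [-25.8 -10.7] tip zt [-12.4 -12.4 -12.1 -10.9 -10.9  -9.9]
t 5.53 pos [0.4558 0.0325 0.0152] psi 115.3 q7 0.91 F [-0.3  0.5  3. ] open 0.265 ff 25.0
```

```bash
python3 -c "
from h import *
go((.456,.0325,.10,115),(.38,.319,.10,95))"
```

```text
t 5.53 pos [0.4558 0.0325 0.0152] psi 115.3 q7 0.91 F [-0.3  0.5  3. ] open 0.265 ff 25.0
(0.456, 0.0325, 0.1, 115) [ -0.2  -0.  -84.8] [-0.     0.     0.006]
(0.38, 0.319, 0.1, 95) [-54.1 291.4 -84.8] [-0.     0.     0.355]
```

Emit:
step_arm(
  motion=[
    {"dp": [0,0,-55],"twist": [0,0,0],"hand": -0.7},
    {"dp": [-5,30,-85],"twist": [0,0,0.05],"hand": -0.7},
    {"dp": [-16,90,-85],"twist": [0,0,0.15],"hand": -0.7},
    {"dp": [-27,150,-85],"twist": [0,0,0.25],"hand": -0.7},
    {"dp": [-38,210,-85],"twist": [0,0,0.355],"hand": -0.7},
  ],
)

```text
clock: 6.15
tool_pos: [0.3998, 0.2401, 0.1001]
eef_rot: [-0.042, 0.999, -0.0, 0.0]
contact_force: [1.1, 1.1, 0.4]
opening: 0.268
finger_force: 25.0
```

```bash
python3 -c "
from h import *
go((.38,.319,.10,95))"
```

```text
t 6.15 pos [0.3998 0.2401 0.1001] psi 94.8 q7 0.42 F [1.1 1.1 0.4] open 0.268 ff 25.0
(0.38, 0.319, 0.1, 95) [13.1 80.3  0.1] [-0.     0.    -0.004]
```

Emit:
step_arm(
  motion=[
    {"dp": [9,55,0],"twist": [0,0,0],"hand": -0.7},
    {"dp": [13,80,20],"twist": [0,0,0],"hand": -0.7},
    {"dp": [13,80,60],"twist": [0,0,0],"hand": -0.7},
    {"dp": [13,80,85],"twist": [0,0,0],"hand": -0.7},
    {"dp": [13,80,93],"twist": [0,0,0],"hand": -0.7},
  ],
)

```text
clock: 6.78
tool_pos: [0.3795, 0.3165, 0.0057]
eef_rot: [-0.044, 0.999, -0.001, -0.001]
contact_force: [-0.1, -0.5, -0.7]
opening: 0.267
finger_force: 25.0
```

```bash
python3 tip.py; python3 - <<'E'
from h import *
s=snap('side'); cv2.imwrite('pics/s2.png',cv2.resize(s['pixels'][110:250,150:350,::-1],(800,560)))
E
```

```text
finger 1 43 y [ 1.7 26.6] tip zt [-13.7 -13.2 -13.  -12.9 -12.4 -10.2]
finger -1 31 y [-25.9  -5. ] tip zt [-14.8 -14.1 -12.5 -11.3 -10.   -5.9]
t 6.83 pos [0.3796 0.3167 0.0057] psi 95.0 q7 0.26 F [ 0.3  0.4 -0.9] open 0.266 ff 25.0
```

View pics/s2.png

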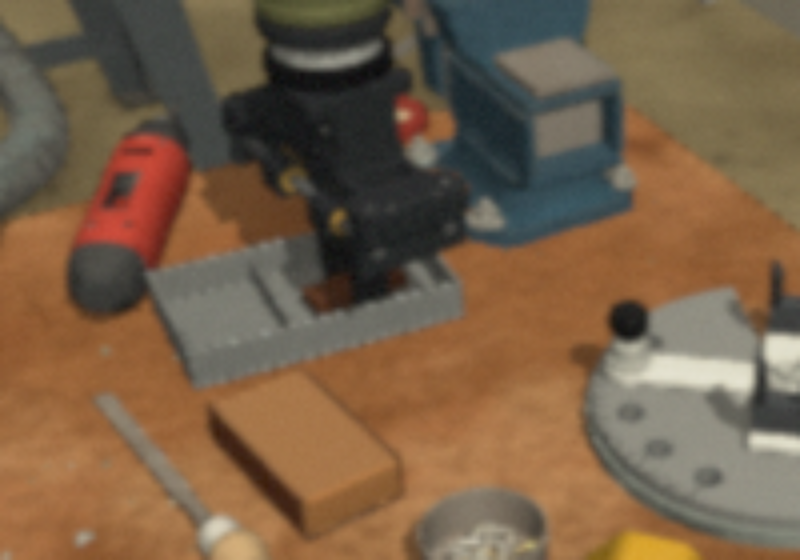

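The offcut hangs just above the floor of the tray's larger bay at (345,288), clear of the divider. I'll release it and move on to the knob.

Emit:
step_arm(
  motion=[
    {"dp": [0,0,0],"twist": [0,0,0],"hand": 0},
    {"dp": [0,0,0],"twist": [0,0,0],"hand": 0},
    {"dp": [0,0,0],"twist": [0,0,0],"hand": 0},
    {"dp": [0,0,-50],"twist": [0,0,0],"hand": 0},
    {"dp": [0,0,-100],"twist": [0,0,0],"hand": 0},
  ],
)

```text
clock: 7.5
tool_pos: [0.38, 0.3167, 0.1081]
eef_rot: [-0.044, 0.999, -0.001, -0.0]
contact_force: [-0.1, 0.6, 0.1]
opening: 0.5
finger_force: 0.0
```

```bash
python3 -c "
from h import *
go((.4755,.142,.10,49.6),(.4755,.142,.042,49.6))"
```

```text
t 7.5 pos [0.38   0.3167 0.1081] psi 95.0 q7 0.33 F [-0.1  0.6  0.1] open 0.5 ff 0.0
(0.4755, 0.142, 0.1, 49.6) [ -79.9 -182.4    8.2] [-0.001 -0.     0.793]
(0.4755, 0.142, 0.042, 49.6) [ -79.9 -182.3   66.2] [-0.001 -0.     0.793]
```

Emit:
step_arm(
  motion=[
    {"dp": [-20,-46,8],"twist": [0,0,0.18],"hand": 0.0},
    {"dp": [-40,-92,8],"twist": [0,0,0.36],"hand": 0},
    {"dp": [-60,-138,8],"twist": [0,0,0.54],"hand": 0},
    {"dp": [-80,-182,8],"twist": [0,0,0.72],"hand": 0},
    {"dp": [-80,-182,8],"twist": [0,0,0.793],"hand": 0},
  ],
)

```text
clock: 8.12
tool_pos: [0.4779, 0.1376, 0.0993]
eef_rot: [0.351, 0.936, -0.001, 0.001]
contact_force: [-0.3, 1.3, -0.5]
opening: 0.499
finger_force: 0.0
```

Emit:
step_arm(
  motion=[
    {"dp": [0,0,0],"twist": [0,0,0],"hand": 0},
  ],
)

```text
clock: 8.25
tool_pos: [0.476, 0.1423, 0.0993]
eef_rot: [0.346, 0.938, 0.0, 0.0]
contact_force: [0.4, 0.2, -0.3]
opening: 0.499
finger_force: 0.0
```

```bash
python3 -c "
from h import *
go((.4755,.142,.042,49.6))"; python3 m.py | grep knob; python3 tip.py
```

```text
t 8.25 pos [0.476  0.1423 0.0993] psi 49.5 q7 0.14 F [ 0.4  0.2 -0.3] open 0.499 ff 0.0
(0.4755, 0.142, 0.042, 49.6) [ 0.2 -0.6 57.3] [ 0.     0.    -0.001]m.py:7: RuntimeWarning: invalid value encountered in scalar divide
  vv,uu=np.mgrid[v0-5:v0+6,u0-5:u0+6]; H.append(ray(s,(w*uu).sum()/w.sum(),(w*vv).sum()/w.sum(),.018)[:2])
Traceback (most recent call last):
  File "m.py", line 15, in <module>
    q=least_squares(f,[.53,.09,-.3]); print('pivot,yaw',q.x.round(4),np.degrees(q.x[2]),'res',q.fun.round(4))
ValueError: Residuals are not finite in the initial point.
Traceback (most recent call last):
  File "tip.py", line 7, in <module>
    q=y[(y[:,1]*sgn>0)]; print('finger',sgn,len(q),'y',np.percentile(q[:,1],[2,98]).round(1),'tip zt',np.sort(q[:,2])[-6:].round(1))
                                                       ~~~~~~~~~~~~~^^^^^^^^^^^^^^^
IndexError: index -1 is out of bounds for axis 0 with size 0
```

Emit:
step_arm(
  motion=[
    {"dp": [0,0,40],"twist": [0,0,0],"hand": 0},
    {"dp": [0,0,57],"twist": [0,0,0],"hand": 0},
    {"dp": [0,0,57],"twist": [0,0,0],"hand": 0},
    {"dp": [0,0,57],"twist": [0,0,0],"hand": -0.8},
    {"dp": [0,0,57],"twist": [0,0,0],"hand": -0.8},
  ],
  force=40,
)

```text
clock: 8.98
tool_pos: [0.4762, 0.143, 0.0429]
eef_rot: [0.345, 0.938, 0.0, 0.0]
contact_force: [-2.8, 0.0, 1.0]
opening: 0.3
finger_force: 0.7
```

Emit:
step_arm(
  motion=[
    {"dp": [0,0,0],"twist": [0,0,0],"hand": -0.8},
    {"dp": [0,0,0],"twist": [0,0,0],"hand": -0.8},
  ],
)

```text
clock: 9.22
tool_pos: [0.4756, 0.1426, 0.0427]
eef_rot: [0.346, 0.938, -0.0, 0.0]
contact_force: [-1.7, 0.5, 7.2]
opening: 0.254
finger_force: 40.0
```

```bash
python3 - <<'E'
from h import *
go()
s=snap('side'); cv2.imwrite('pics/s3.png',cv2.resize(s['pixels'][140:240,240:400,::-1],(800,500),interpolation=cv2.INTER_CUBIC))
E
```

```text
t 9.22 pos [0.4756 0.1426 0.0427] psi 49.6 q7 0.11 F [-1.7  0.5  7.2] open 0.254 ff 40.0
```

View pics/s3.png

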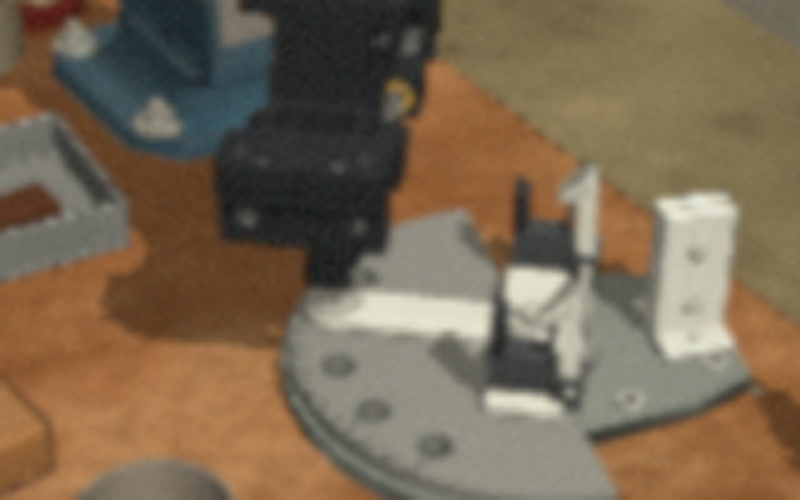

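The gripper is closed on the knob at the left end of the arm. I'll lift by 15 mm and watch the force: about 8 to 9 N down would show the spring.

Emit:
step_arm(
  motion=[
    {"dp": [0,0,-8],"twist": [0,0,0],"hand": -0.8},
    {"dp": [0,0,-15],"twist": [0,0,0],"hand": -0.8},
    {"dp": [0,0,-15],"twist": [0,0,0],"hand": -0.8},
  ],
)

```text
clock: 9.65
tool_pos: [0.4756, 0.1425, 0.0572]
eef_rot: [0.346, 0.938, -0.0, -0.0]
contact_force: [-0.0, -0.2, -9.4]
opening: 0.256
finger_force: 40.0
```

```bash
python3 - <<'E'
from h import *
piv=np.array([.5459,.0816]); st=r.get_state(); p=np.array(st['tool_pos']); d=p[:2]-piv; a0=np.degrees(np.arctan2(d[1],d[0])); rr=np.hypot(*d); print(a0,rr)
T=[]
for k in range(1,10):
    a=np.radians(a0+(207.07-a0)*k/9); T.append((piv[0]+.0921*np.cos(a),piv[1]+.0921*np.sin(a),p[2],np.degrees(a)-90))
go(*T)
E
```

```text
139.06225107873541 0.09299940039200297
t 9.65 pos [0.4756 0.1425 0.0572] psi 49.5 q7 0.12 F [-0.  -0.2 -9.4] open 0.256 ff 40.0
(np.float64(0.4689939974660653), np.float64(0.13227422198959168), np.float64(0.057206220724168415), np.float64(56.6186676255426)) [ -1.6 -12.1   0. ] [-0.    -0.    -0.123]
(np.float64(0.46299808039227164), np.float64(0.12172083904099885), np.float64(0.057206220724168415), np.float64(64.17508417234976)) [ -3.9 -24.    0. ] [-0.    -0.    -0.255]
(np.float64(0.45844202747401913), np.float64(0.11047062593094874), np.float64(0.057206220724168415), np.float64(71.73150071915694)) [ -7.7 -35.6   0. ] [-0.    -0.    -0.387]
(np.float64(0.45540496953624865), np.float64(0.09871897956552037), np.float64(0.057206220724168415), np.float64(79.28791726596413)) [-13.  -46.5   0. ] [-0.    -0.    -0.519]
(np.float64(0.45393965506637257), np.float64(0.0866700058864126), np.float64(0.057206220724168415), np.float64(86.84433381277128)) [-19.7 -56.6   0. ] [-0.    -0.    -0.651]
(np.float64(0.4540715340635195), np.float64(0.0745329749008061), np.float64(0.057206220724168415), np.float64(94.40075035957847)) [-27.7 -65.7   0. ] [-0.    -0.    -0.783]
(np.float64(0.4557983160156994), np.float64(0.0625186860202653), np.float64(0.057206220724168415), np.float64(101.95716690638565)) [-36.8 -73.8   0. ] [-0.    -0.    -0.915]
(np.float64(0.45909000968206826), np.float64(0.050835806836508964), np.float64(0.057206220724168415), np.float64(109.51358345319281)) [-46.9 -80.5   0. ] [-0.    -0.    -1.047]
(np.float64(0.46388944398934273), np.float64(0.03968724892323528), np.float64(0.057206220724168415), np.float64(117.07)) [-57.8 -85.9   0. ] [-0.    -0.    -1.179]
```

Emit:
step_arm(
  motion=[
    {"dp": [-1.6,-12,0],"twist": [0,0,-0.123],"hand": -0.8},
    {"dp": [-4,-24,0],"twist": [0,0,-0.255],"hand": -0.8},
    {"dp": [-7.5,-35.5,0],"twist": [0,0,-0.387],"hand": -0.8},
    {"dp": [-13,-46.5,0],"twist": [0,0,-0.519],"hand": -0.8},
    {"dp": [-19.5,-56.5,0],"twist": [0,0,-0.651],"hand": -0.8},
  ],
)

```text
clock: 10.28
tool_pos: [0.4532, 0.0879, 0.0567]
eef_rot: [0.024, 1.0, 0.001, -0.001]
contact_force: [-1.7, 0.9, -9.5]
opening: 0.26
finger_force: 40.0
```

```bash
cat > arc.py <<'E'
from h import *
piv=np.array([.5459,.0816]); st=r.get_state(); p=np.array(st['tool_pos']); d=p[:2]-piv; a0=np.degrees(np.arctan2(d[1],d[0]))%360; rr=np.hypot(*d); print(a0,rr)
T=[]
for k in range(1,5):
    a=np.radians(a0+(207.07-a0)*k/4); T.append((piv[0]+.0923*np.cos(a),piv[1]+.0923*np.sin(a),.0575,np.degrees(a)-90))
go(*T)
E
python3 arc.py
```

```text
176.0837046131115 0.09293711749789789
t 10.28 pos [0.4532 0.0879 0.0567] psi 87.2 q7 0.51 F [-1.7  0.9 -9.5] open 0.26 ff 40.0
(np.float64(0.45380616996179884), np.float64(0.07543425033796304), 0.0575, np.float64(93.83027845983364)) [ -1.2 -12.5  -0.8] [ 0.002 -0.001 -0.116]
(np.float64(0.4554777137417587), np.float64(0.06307703728253337), 0.0575, np.float64(101.57685230655574)) [ -3.5 -24.7  -0.8] [ 0.002 -0.001 -0.251]
(np.float64(0.4587996524355454), np.float64(0.0510579068472511), 0.0575, np.float64(109.3234261532779)) [ -7.4 -36.6  -0.9] [ 0.002 -0.001 -0.386]
(np.float64(0.46371135374827727), np.float64(0.03959623317714024), 0.0575, np.float64(117.07)) [-12.9 -47.8  -0.9] [ 0.002 -0.001 -0.521]
```

Emit:
step_arm(
  motion=[
    {"dp": [-1.2,-12.5,-0.5],"twist": [0,0,-0.116],"hand": -0.8},
    {"dp": [-3.5,-24.5,-0.5],"twist": [0,0,-0.251],"hand": -0.8},
    {"dp": [-7.5,-36.5,-0.5],"twist": [0,0,-0.386],"hand": -0.8},
    {"dp": [-13,-47.5,-0.5],"twist": [0,0,-0.52],"hand": -0.8},
    {"dp": [-13,-47.5,-0.5],"twist": [0,0,-0.52],"hand": -0.8},
  ],
)

```text
clock: 10.9
tool_pos: [0.4636, 0.0395, 0.0571]
eef_rot: [-0.23, 0.973, 0.001, -0.0]
contact_force: [-2.8, 2.9, -8.5]
opening: 0.26
finger_force: 40.0
```

```bash
python3 arc.py
```

```text
207.1014888314477 0.09241196671021026
t 10.9 pos [0.4636 0.0395 0.0571] psi 116.6 q7 0.9 F [-2.8  2.9 -8.5] open 0.26 ff 40.0
(np.float64(0.46372867417157293), np.float64(0.039562359585741974), 0.0575, np.float64(117.09361662358577)) [-0.1  0.  -0.4] [ 0.003 -0.    -0.008]
(np.float64(0.4637228991457945), np.float64(0.03957364998958718), 0.0575, np.float64(117.08574441572387)) [-0.1  0.  -0.4] [ 0.003 -0.    -0.008]
(np.float64(0.4637171256713263), np.float64(0.039584941186791026), 0.0575, np.float64(117.07787220786193)) [-0.1  0.  -0.4] [ 0.003 -0.    -0.008]
(np.float64(0.46371135374827727), np.float64(0.03959623317714024), 0.0575, np.float64(117.07)) [-0.1  0.1 -0.4] [ 0.003 -0.    -0.007]
```

Emit:
step_arm(
  motion=[
    {"dp": [-0.3,1,0],"twist": [0,0,-0.005],"hand": -0.8},
    {"dp": [-0.3,1,3],"twist": [0,0,-0.005],"hand": -0.8},
    {"dp": [-0.3,1,5],"twist": [0,0,-0.005],"hand": -0.8},
    {"dp": [-0.3,1,5],"twist": [0,0,-0.005],"hand": -0.8},
  ],
)

```text
clock: 11.4
tool_pos: [0.4634, 0.0402, 0.0523]
eef_rot: [-0.233, 0.972, -0.0, -0.001]
contact_force: [-5.4, 1.6, -7.2]
opening: 0.261
finger_force: 40.0
```

Emit:
step_arm(
  motion=[
    {"dp": [0,0,4],"twist": [0,0,0],"hand": -0.8},
    {"dp": [0,0,8],"twist": [0,0,0],"hand": -0.8},
    {"dp": [0,0,9],"twist": [0,0,0],"hand": -0.8},
    {"dp": [0,0,9],"twist": [0,0,0],"hand": -0.8},
  ],
)

```text
clock: 11.9
tool_pos: [0.4634, 0.0401, 0.0435]
eef_rot: [-0.233, 0.972, -0.0, -0.001]
contact_force: [-5.3, 2.1, -4.6]
opening: 0.259
finger_force: 40.0
```

Emit:
step_arm(
  motion=[
    {"dp": [0,0,0],"twist": [0,0,0],"hand": 0},
    {"dp": [0,0,0],"twist": [0,0,0],"hand": 0},
    {"dp": [0,0,0],"twist": [0,0,0],"hand": 0},
    {"dp": [0,0,-50],"twist": [0,0,0],"hand": 0},
    {"dp": [0,0,-110],"twist": [0,0,0],"hand": 0},
  ],
)

```text
clock: 12.52
tool_pos: [0.4639, 0.0397, 0.1544]
eef_rot: [-0.233, 0.973, 0.0, -0.001]
contact_force: [0.8, -1.4, -0.2]
opening: 0.5
finger_force: 0.0
```

```bash
python3 -c "
from h import *
go((.48,-.165,.14,-9.8),(.525,-.172,.08,-9.8))"
```

```text
t 12.53 pos [0.4639 0.0397 0.1544] psi 116.9 q7 1.11 F [ 0.8 -1.4 -0.2] open 0.5 ff 0.0
(0.48, -0.165, 0.14, -9.8) [  78.3 -189.8   14.5] [-2.000e-03 -2.000e-03  2.212e+00]
(0.525, -0.172, 0.08, -9.8) [  41.3 -216.5   74.4] [-2.000e-03 -2.000e-03  2.212e+00]
```

Emit:
step_arm(
  motion=[
    {"dp": [8,-43,0],"twist": [0,0,0.18],"hand": 0},
    {"dp": [16,-86,0],"twist": [0,0,0.36],"hand": 0},
    {"dp": [25,-130,0],"twist": [0,0,0.54],"hand": 0},
    {"dp": [33,-173,0],"twist": [0,0,0.72],"hand": 0},
    {"dp": [41,-216,0],"twist": [0,0,0.9],"hand": 0},
  ],
)

```text
clock: 13.15
tool_pos: [0.5261, -0.173, 0.1539]
eef_rot: [0.217, 0.976, -0.0, 0.001]
contact_force: [0.9, 0.8, -0.0]
opening: 0.501
finger_force: 0.0
```

Emit:
step_arm(
  motion=[
    {"dp": [0,0,0],"twist": [0,0,0.18],"hand": 0},
    {"dp": [0,0,0],"twist": [0,0,0.36],"hand": 0},
    {"dp": [0,0,0],"twist": [0,0,0.54],"hand": 0},
    {"dp": [0,0,0],"twist": [0,0,0.72],"hand": 0},
    {"dp": [0,0,0],"twist": [0,0,0.9],"hand": 0},
  ],
)

```text
clock: 13.78
tool_pos: [0.5258, -0.1714, 0.1538]
eef_rot: [0.619, 0.785, 0.0, 0.0]
contact_force: [0.1, 0.1, -0.0]
opening: 0.501
finger_force: 0.0
```

Emit:
step_arm(
  motion=[
    {"dp": [0,0,0],"twist": [0,0,0.18],"hand": 0},
    {"dp": [0,0,0],"twist": [0,0,0.36],"hand": 0},
    {"dp": [0,0,0],"twist": [0,0,0.41],"hand": 0},
    {"dp": [0,0,0],"twist": [0,0,0.41],"hand": 0},
  ],
)

```text
clock: 14.28
tool_pos: [0.5257, -0.1712, 0.1537]
eef_rot: [0.764, 0.646, 0.0, 0.0]
contact_force: [-0.8, 0.1, 0.1]
opening: 0.498
finger_force: 0.0
```

```bash
python3 - <<'E'
from h import *
go((.5252,-.1722,.06,-9.8),(.5252,-.1722,.0,-9.8))
s=snap('top'); W=cloud(s)
def box(x0,x1,y0,y1,z0,z1): return W[(W[...,0]>x0)&(W[...,0]<x1)&(W[...,1]>y0)&(W[...,1]<y1)&(W[...,2]>z0)&(W[...,2]<z1)]
k=box(.43,.49,.01,.07,.045,.09); print('knob',pca(k),np.percentile(k[:,2],[10,50,90]).round(4))
f=box(.47,.62,.0,.17,.0665,.0725); print('prongs',f.round(3).tolist())
cv2.imwrite('pics/t4.png',cv2.resize(s['pixels'][120:245,240:400,::-1],(768,600),interpolation=cv2.INTER_CUBIC))
E
```

```text
t 14.28 pos [ 0.5257 -0.1712  0.1537] psi -9.6 q7 -0.0 F [-0.8  0.1  0.1] open 0.498 ff 0.0
(0.5252, -0.1722, 0.06, -9.8) [-1.1 -0.3 93.7] [0.    0.    0.004]
(0.5252, -0.1722, 0.0, -9.8) [ -1.1  -0.4 153.7] [0.    0.    0.004]
knob (array([0.4633, 0.0405]), array([22.3, 20.3]), np.float64(-169.6), 91, np.float64(0.0631)) [0.0607 0.0631 0.0647]
prongs [[0.612, 0.052, 0.071], [0.609, 0.064, 0.072], [0.602, 0.066, 0.071], [0.601, 0.072, 0.068], [0.6, 0.07, 0.071], [0.597, 0.061, 0.067], [0.596, 0.059, 0.069], [0.58, 0.052, 0.072], [0.575, 0.049, 0.067], [0.574, 0.04, 0.07], [0.572, 0.047, 0.071], [0.572, 0.045, 0.071], [0.572, 0.043, 0.07], [0.573, 0.04, 0.067], [0.572, 0.038, 0.069], [0.57, 0.045, 0.067], [0.57, 0.042, 0.067], [0.559, 0.031, 0.069], [0.559, 0.029, 0.072], [0.557, 0.033, 0.07], [0.557, 0.031, 0.07], [0.557, 0.029, 0.069], [0.555, 0.04, 0.067], [0.554, 0.038, 0.069], [0.555, 0.035, 0.068], [0.554, 0.033, 0.07], [0.554, 0.031, 0.07], [0.552, 0.04, 0.07], [0.552, 0.038, 0.068], [0.552, 0.035, 0.067], [0.532, 0.126, 0.072], [0.529, 0.132, 0.071], [0.529, 0.128, 0.071], [0.529, 0.126, 0.071], [0.527, 0.132, 0.068], [0.527, 0.13, 0.069], [0.527, 0.128, 0.068], [0.525, 0.13, 0.068], [0.514, 0.119, 0.067], [0.514, 0.116, 0.069], [0.514, 0.114, 0.072], [0.512, 0.123, 0.069], [0.512, 0.121, 0.069], [0.512, 0.119, 0.071], [0.512, 0.116, 0.067], [0.512, 0.114, 0.071], [0.512, 0.112, 0.068], [0.51, 0.125, 0.07], [0.51, 0.123, 0.071], [0.51, 0.121, 0.071], [0.51, 0.118, 0.071], [0.51, 0.116, 0.068], [0.507, 0.123, 0.069], [0.508, 0.121, 0.069]]
```

View pics/t4.png

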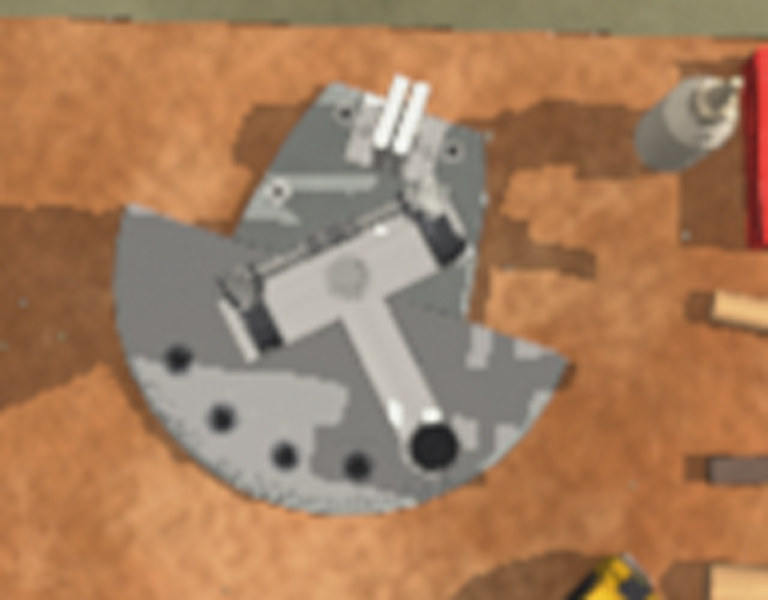

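The top crop shows the arm at the last right-hand hole, with the knob at (433,446). Its top reads z=0.063, the same as when it was locked at the start, so the pin is home. Next is the thin dowel.

Emit:
step_arm(
  motion=[
    {"dp": [-0.5,-0.8,60],"twist": [0,0,0.004],"hand": 0},
    {"dp": [-0.5,-0.8,110],"twist": [0,0,0.004],"hand": 0},
    {"dp": [-0.5,-0.8,140],"twist": [0,0,0.004],"hand": 0},
    {"dp": [-0.5,-0.8,151],"twist": [0,0,0.004],"hand": 0},
    {"dp": [-0.5,-0.8,153],"twist": [0,0,0.004],"hand": 0},
  ],
)

```text
clock: 14.95
tool_pos: [0.5248, -0.1715, 0.0005]
eef_rot: [0.765, 0.644, 0.0, -0.0]
contact_force: [-0.3, -0.3, 0.5]
opening: 0.502
finger_force: 0.0
```

Emit:
step_arm(
  motion=[
    {"dp": [0,0,0],"twist": [0,0,0],"hand": 0},
  ],
)

```text
clock: 15.08
tool_pos: [0.5255, -0.1717, 0.0016]
eef_rot: [0.765, 0.643, 0.001, 0.001]
contact_force: [0.2, -0.2, -0.2]
opening: 0.503
finger_force: 0.0
```

```bash
python3 - <<'E'
from h import *
go((.525,-.1715,-.003,-9.8))
s=snap('side'); W=cloud(s); cv2.imwrite('pics/s5.png',cv2.resize(s['pixels'][210:330,360:480,::-1],(600,600),interpolation=cv2.INTER_CUBIC))
E
```

```text
t 15.07 pos [ 0.5255 -0.1717  0.0016] psi -9.9 q7 -0.03 F [ 0.2 -0.2 -0.2] open 0.503 ff 0.0
(0.525, -0.1715, -0.003, -9.8) [ 0.1 -0.6  4.6] [ 0.002 -0.    -0.002]
```

View pics/s5.png

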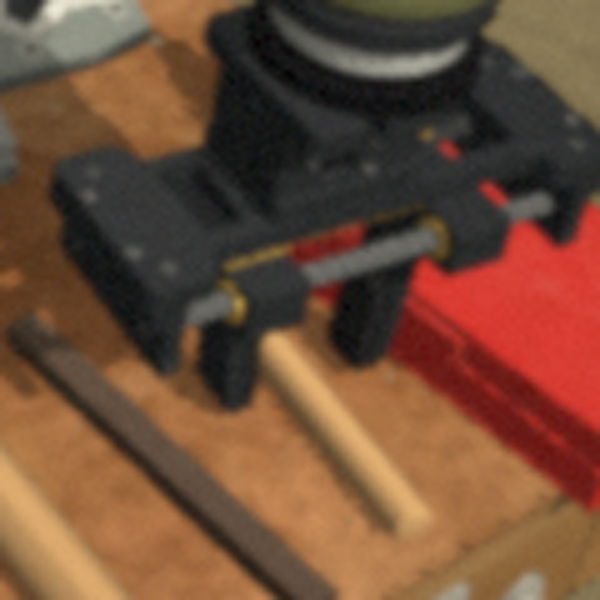

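The fingers straddle the thin dowel, with tips at (230,408) and (360,360), clear of the walnut strip and the red box. I'll check the tip height.

```bash
python3 - <<'E'
from h import *
s=snap('side'); W=cloud(s); g=s['pixels'].max(-1)
for u in (404,406,408,430,433,436):
    c=[(v,W[v,u].round(3).tolist(),int(g[v,u])) for v in range(272 if u>420 else 282,295,1)]
    print(u,c)
E
```

```text
404 [(282, [0.485, -0.172, 0.037], 25), (283, [0.486, -0.171, 0.033], 28), (284, [0.485, -0.172, 0.032], 29), (285, [0.487, -0.172, 0.029], 28), (286, [0.486, -0.173, 0.028], 22), (287, [0.487, -0.172, 0.024], 24), (288, [0.486, -0.174, 0.023], 26), (289, [0.488, -0.172, 0.018], 40), (290, [0.488, -0.173, 0.016], 58), (291, [0.488, -0.173, 0.014], 86), (292, [0.496, -0.167, 0.001], 117), (293, [0.494, -0.169, 0.001], 154), (294, [0.492, -0.171, 0.002], 170)]
406 [(282, [0.487, -0.174, 0.038], 40), (283, [0.488, -0.174, 0.036], 40), (284, [0.488, -0.174, 0.033], 42), (285, [0.489, -0.174, 0.029], 49), (286, [0.49, -0.174, 0.026], 41), (287, [0.489, -0.175, 0.025], 43), (288, [0.489, -0.175, 0.023], 43), (289, [0.49, -0.175, 0.019], 41), (290, [0.491, -0.174, 0.016], 42), (291, [0.491, -0.175, 0.014], 60), (292, [0.492, -0.175, 0.011], 107), (293, [0.497, -0.171, 0.0], 157), (294, [0.495, -0.173, 0.001], 174)]
408 [(282, [0.492, -0.175, 0.037], 42), (283, [0.493, -0.174, 0.032], 40), (284, [0.493, -0.174, 0.03], 39), (285, [0.494, -0.175, 0.028], 37), (286, [0.493, -0.175, 0.026], 40),
[... 2031 characters left out ...]
.554, -0.184, 0.029], 34), (276, [0.553, -0.185, 0.028], 35), (277, [0.553, -0.186, 0.025], 39), (278, [0.554, -0.186, 0.022], 38), (279, [0.554, -0.186, 0.02], 43), (280, [0.555, -0.186, 0.016], 57), (281, [0.557, -0.185, 0.012], 90), (282, [0.565, -0.18, -0.0], 129), (283, [0.562, -0.182, 0.001], 156), (284, [0.561, -0.184, 0.0], 164), (285, [0.559, -0.186, 0.001], 162), (286, [0.557, -0.188, 0.001], 165), (287, [0.555, -0.19, 0.002], 164), (288, [0.555, -0.19, -0.001], 169), (289, [0.554, -0.191, -0.002], 173), (290, [0.549, -0.195, 0.001], 170), (291, [0.547, -0.197, 0.002], 172), (292, [0.546, -0.198, 0.001], 167), (293, [0.546, -0.199, -0.001], 173), (294, [0.543, -0.202, 0.001], 175)]
```

Emit:
step_arm(
  motion=[
    {"dp": [0,-0.3,4],"twist": [0,0,0],"hand": 0},
    {"dp": [0,-0.3,7],"twist": [0,0,0],"hand": 0},
    {"dp": [0,-0.3,7],"twist": [0,0,0],"hand": 0},
  ],
)

```text
clock: 15.55
tool_pos: [0.5246, -0.1715, -0.0051]
eef_rot: [0.766, 0.643, 0.0, 0.0]
contact_force: [-2.0, 1.0, 13.5]
opening: 0.499
finger_force: 6.6
```

Emit:
step_arm(
  motion=[
    {"dp": [0,0,-2.5],"twist": [0,0,0],"hand": 0},
    {"dp": [0,0,-2.5],"twist": [0,0,0],"hand": -0.5},
    {"dp": [0,0,-2.5],"twist": [0,0,0],"hand": -0.9},
    {"dp": [0,0,-2.5],"twist": [0,0,0],"hand": -0.9},
    {"dp": [0,0,-2.5],"twist": [0,0,0],"hand": -0.9},
  ],
  force=55,
)

```text
clock: 16.18
tool_pos: [0.5243, -0.1714, -0.0042]
eef_rot: [0.766, 0.643, -0.0, -0.0]
contact_force: [-0.9, -0.2, -0.5]
opening: 0.168
finger_force: 55.0
```

Emit:
step_arm(
  motion=[
    {"dp": [0,0,0],"twist": [0,0,0],"hand": -0.9},
    {"dp": [0,0,0],"twist": [0,0,0],"hand": -0.9},
  ],
)

```text
clock: 16.42
tool_pos: [0.5243, -0.1714, -0.004]
eef_rot: [0.766, 0.643, -0.0, -0.0]
contact_force: [0.6, -0.5, 0.1]
opening: 0.161
finger_force: 55.0
```

```bash
python3 -c "
from h import *
go((.5252,-.1722,.14,-9.8),(.5455,.0822,.14,27.07))"
```

```text
t 16.43 pos [ 0.5243 -0.1714 -0.004 ] psi -9.9 q7 -0.03 F [ 0.6 -0.5  0.1] open 0.161 ff 55.0
(0.5252, -0.1722, 0.14, -9.8) [  -0.6    1.  -144. ] [-0.    -0.    -0.002]
(0.5455, 0.0822, 0.14, 27.07) [ 253.5  -22.8 -144. ] [-0.    -0.    -0.645]
```

Emit:
step_arm(
  motion=[
    {"dp": [0,0,-40],"twist": [0,0,0],"hand": -0.9},
    {"dp": [0,0,-95],"twist": [0,0,0],"hand": -0.9},
    {"dp": [10,0,-144],"twist": [0,0,0],"hand": -0.9},
    {"dp": [55,-5,-144],"twist": [0,0,-0.1],"hand": -0.9},
    {"dp": [105,-10,-144],"twist": [0,0,-0.25],"hand": -0.9},
  ],
)

```text
clock: 17.05
tool_pos: [0.5331, -0.0661, 0.141]
eef_rot: [0.679, 0.735, 0.0, 0.001]
contact_force: [1.2, 0.8, 0.2]
opening: 0.168
finger_force: 55.0
```

```bash
python3 -c "
from h import *
go((.5455,.0822,.14,27.07))"
```

```text
t 17.05 pos [ 0.5331 -0.0661  0.141 ] psi 4.5 q7 -0.01 F [1.2 0.8 0.2] open 0.168 ff 55.0
(0.5455, 0.0822, 0.14, 27.07) [146.8  24.1   0.9] [ 0.002  0.001 -0.393]
```

Emit:
step_arm(
  motion=[
    {"dp": [50,8,0],"twist": [0,0,-0.13],"hand": -0.9},
    {"dp": [100,16,0],"twist": [0,0,-0.27],"hand": -0.9},
    {"dp": [147,24,0],"twist": [0,0,-0.393],"hand": -0.9},
    {"dp": [147,24,0],"twist": [0,0,-0.393],"hand": -0.9},
    {"dp": [147,24,0],"twist": [0,0,-0.393],"hand": -0.9},
  ],
)

```text
clock: 17.68
tool_pos: [0.5449, 0.0811, 0.1399]
eef_rot: [0.523, 0.852, -0.001, 0.0]
contact_force: [0.2, -1.2, -0.2]
opening: 0.163
finger_force: 55.0
```

```bash
python3 - <<'E'
from h import *
go((.5455,.0822,.075,27.07))
st=r.get_state(); p=np.array(st['tool_pos'])
s=snap('side'); W=cloud(s); hsv=cv2.cvtColor(s['pixels'],cv2.COLOR_RGB2HSV)
d=W-p; m=(np.linalg.norm(d,axis=-1)<.1)&(hsv[...,1]>60)&(hsv[...,0]<25)&(hsv[...,2]>90)&(W[...,2]>.11)&(W[...,2]<.18)
P=W[m]; a=np.array([-.455,.89,0]); t=(P-[.5459,.0816,0])@a; x=(P-[.5459,.0816,0])@np.array([.89,.455,0])
print('side n',len(P)); 
for lo,hi in((-.1,-.03),(.03,.1)):
    k=(t>lo)&(t<hi); print(k.sum(), np.percentile(t[k],[1,99]).round(4) if k.any() else '', np.median(x[k]).round(4), np.median(P[k,2]).round(4))
s=snap('top'); W=cloud(s); hsv=cv2.cvtColor(s['pixels'],cv2.COLOR_RGB2HSV)
d=W-p; m=(np.linalg.norm(d,axis=-1)<.1)&(hsv[...,1]>60)&(hsv[...,0]<25)&(hsv[...,2]>90)&(W[...,2]>.11)&(W[...,2]<.18)
P=W[m]; t=(P-[.5459,.0816,0])@a; x=(P-[.5459,.0816,0])@np.array([.89,.455,0])
for lo,hi in((-.1,-.03),(.03,.1)):
    k=(t>lo)&(t<hi); print('top',k.sum(), np.percentile(t[k],[1,99]).round(4) if k.any() else '', np.median(x[k]).round(4), np.percentile(P[k,2],[50,90]).round(4))
E
```

```text
t 17.68 pos [0.5449 0.0811 0.1399] psi 26.9 q7 0.03 F [ 0.2 -1.2 -0.2] open 0.163 ff 55.0
(0.5455, 0.0822, 0.075, 27.07) [ 0.7  1.1 64.9] [-0.001  0.001 -0.003]
side n 417
173 [-0.0743 -0.0312] -0.0078 0.157
121 [0.0308 0.0742] -0.0084 0.1564
  return _methods._mean(a, axis=axis, dtype=dtype,
  ret = ret.dtype.type(ret / rcount)
Traceback (most recent call last):
IndexError: index -1 is out of bounds for axis 0 with size 0
```

Emit:
step_arm(
  motion=[
    {"dp": [0.6,1,40],"twist": [0,0,-0.003],"hand": -0.9},
    {"dp": [0.6,1,60],"twist": [0,0,-0.003],"hand": -0.9},
    {"dp": [0.6,1,64],"twist": [0,0,-0.003],"hand": -0.9},
    {"dp": [0.6,1,64],"twist": [0,0,-0.003],"hand": -0.9},
  ],
  force=60,
)

```text
clock: 18.27
tool_pos: [0.5461, 0.0822, 0.0764]
eef_rot: [0.522, 0.853, -0.0, 0.0]
contact_force: [0.5, 0.2, 0.2]
opening: 0.165
finger_force: 60.0
```

```bash
python3 -c "
from h import *
go((.5455,.0822,.075,27.07),(.5455,.0822,.044,27.07))"
```

```text
t 18.27 pos [0.5461 0.0822 0.0764] psi 27.0 q7 0.01 F [0.5 0.2 0.2] open 0.165 ff 60.0
(0.5455, 0.0822, 0.075, 27.07) [ 0.3 -0.6  1.4] [ 0.     0.    -0.001]
(0.5455, 0.0822, 0.044, 27.07) [ 0.3 -0.6 32.4] [ 0.     0.    -0.001]
```

Emit:
step_arm(
  motion=[
    {"dp": [0,-0.5,5],"twist": [0,0,0],"hand": -0.9},
    {"dp": [0,-0.5,10],"twist": [0,0,0],"hand": -0.9},
    {"dp": [0,-0.5,14],"twist": [0,0,0],"hand": -0.9},
    {"dp": [0,-0.5,17],"twist": [0,0,0],"hand": -0.9},
  ],
)

```text
clock: 18.77
tool_pos: [0.5431, 0.0814, 0.0601]
eef_rot: [0.522, 0.853, -0.002, -0.001]
contact_force: [-8.0, -2.9, 22.2]
opening: 0.162
finger_force: 60.0
```

Emit:
step_arm(
  motion=[
    {"dp": [0,0,3],"twist": [0,0,0],"hand": -0.9},
    {"dp": [0,0,6],"twist": [0,0,0],"hand": -0.9},
  ],
)

```text
clock: 19.02
tool_pos: [0.5435, 0.0815, 0.0538]
eef_rot: [0.522, 0.853, -0.002, -0.001]
contact_force: [-3.6, -2.1, 8.5]
opening: 0.165
finger_force: 60.0
```

Emit:
step_arm(
  motion=[
    {"dp": [0,0,3],"twist": [0,0,0],"hand": -0.9},
    {"dp": [0,0,6],"twist": [0,0,0],"hand": -0.9},
    {"dp": [0,0,8],"twist": [0,0,0],"hand": -0.9},
  ],
)

```text
clock: 19.4
tool_pos: [0.5452, 0.0828, 0.0447]
eef_rot: [0.522, 0.853, -0.0, -0.0]
contact_force: [-1.8, -1.7, 0.7]
opening: 0.166
finger_force: 60.0
```

Emit:
step_arm(
  motion=[
    {"dp": [0,0,2],"twist": [0,0,0],"hand": -0.9},
    {"dp": [0,0,2],"twist": [0,0,0],"hand": -0.9},
  ],
)

```text
clock: 19.65
tool_pos: [0.5451, 0.0829, 0.0436]
eef_rot: [0.522, 0.853, -0.0, -0.0]
contact_force: [-2.7, -1.5, 7.7]
opening: 0.165
finger_force: 60.0
```

Emit:
step_arm(
  motion=[
    {"dp": [0,0,0.8],"twist": [0,0,0],"hand": -0.9},
    {"dp": [0,0,0.8],"twist": [0,0,0],"hand": -0.9},
  ],
)

```text
clock: 19.9
tool_pos: [0.5452, 0.0829, 0.0435]
eef_rot: [0.522, 0.853, -0.0, 0.0]
contact_force: [-4.9, -1.6, 15.3]
opening: 0.163
finger_force: 60.0
```

Emit:
step_arm(
  motion=[
    {"dp": [0,0,-1],"twist": [0,0,0],"hand": -0.5},
    {"dp": [0,0,-1],"twist": [0,0,0],"hand": -0.3},
    {"dp": [0,0,-1],"twist": [0,0,0],"hand": -0.3},
    {"dp": [0,0,-1],"twist": [0,0,0],"hand": -0.3},
  ],
)

```text
clock: 20.4
tool_pos: [0.5455, 0.083, 0.043]
eef_rot: [0.522, 0.853, 0.0, -0.0]
contact_force: [-0.6, -0.4, 0.0]
opening: 0.349
finger_force: 0.0
```

Released with no contact. I'll retreat straight up, then move aside.

Emit:
step_arm(
  motion=[
    {"dp": [0,0,-20],"twist": [0,0,0],"hand": -0.3},
    {"dp": [0,0,-60],"twist": [0,0,0],"hand": -0.3},
    {"dp": [0,0,-120],"twist": [0,0,0],"hand": -0.3},
    {"dp": [0,-50,-150],"twist": [0,0,0],"hand": -0.3},
    {"dp": [0,-110,-150],"twist": [0,0,0],"hand": -0.3},
  ],
)

```text
clock: 21.02
tool_pos: [0.4489, 0.033, 0.1953]
eef_rot: [0.522, 0.853, 0.002, 0.003]
contact_force: [-0.5, -0.2, -0.0]
opening: 0.35
finger_force: 0.0
```

Emit:
step_arm(
  motion=[
    {"dp": [-50,-20,0],"twist": [0,0,0],"hand": -0.3},
    {"dp": [-110,-20,0],"twist": [0,0,0],"hand": -0.3},
    {"dp": [-160,-20,0],"twist": [0,0,0],"hand": -0.3},
    {"dp": [-160,-20,0],"twist": [0,0,0],"hand": -0.3},
  ],
)

```text
clock: 21.52
tool_pos: [0.5037, -0.1235, 0.193]
eef_rot: [0.525, 0.851, -0.0, 0.001]
contact_force: [-0.9, 0.7, -0.6]
opening: 0.351
finger_force: 0.0
```

```bash
python3 - <<'E'
from h import *
go()
s=snap('top'); W=cloud(s); hsv=cv2.cvtColor(s['pixels'],cv2.COLOR_RGB2HSV)
q=W-np.array([.5459,.0816,0]); t=q@np.array([-.455,.89,0]); x=q@np.array([.89,.455,0])
m=(abs(t)<.085)&(abs(x)<.014)&(W[...,2]>.04)&(W[...,2]<.09)&(hsv[...,1]>60)&(hsv[...,2]>90)
for lo,hi in((-.09,-.058),(-.038,0),(0,.038),(.058,.09)):
    k=m&(t>lo)&(t<hi); print(k.sum(),'x',np.median(x[k]).round(4),'z',np.percentile(W[k][:,2],[50,90]).round(4),'t',t[k].min().round(4),t[k].max().round(4))
k=W[(W[...,0]>.43)&(W[...,0]<.49)&(W[...,1]>.01)&(W[...,1]<.07)&(W[...,2]>.045)&(W[...,2]<.09)]; print('knob',pca(k))
top=s['pixels'][120:245,240:400,::-1]
s=snap('side'); c=s['pixels'][150:250,230:400,::-1]
a=cv2.resize(top,(400,312),interpolation=cv2.INTER_CUBIC); b=cv2.resize(c,(800,470),interpolation=cv2.INTER_CUBIC)[80:360]
o=np.zeros((592,800,3),np.uint8); o[:312,:400]=a; o[312:]=b; cv2.imwrite('pics/f.png',o)
t=snap('top'); print([(y['score'],towld(t,y['at']).round(3)) for y in r.search_frame('top','offcut')[:1]])
E
```

```text
t 21.52 pos [ 0.5037 -0.1235  0.193 ] psi 26.7 q7 0.38 F [-0.9  0.7 -0.6] open 0.351 ff 0.0
53 x 0.0005 z [0.0624 0.0642] t -0.075 -0.0583
109 x 0.0008 z [0.062  0.0645] t -0.0378 -0.0002
107 x 0.0002 z [0.0624 0.0647] t 0.0004 0.0377
47 x -0.0002 z [0.0628 0.0648] t 0.0585 0.0735
knob (array([0.4633, 0.0395]), array([22.1, 22.2]), np.float64(-179.2), 91, np.float64(0.0633))
[(0.63, array([0.388, 0.313, 0.014]))]
```

View pics/f.png

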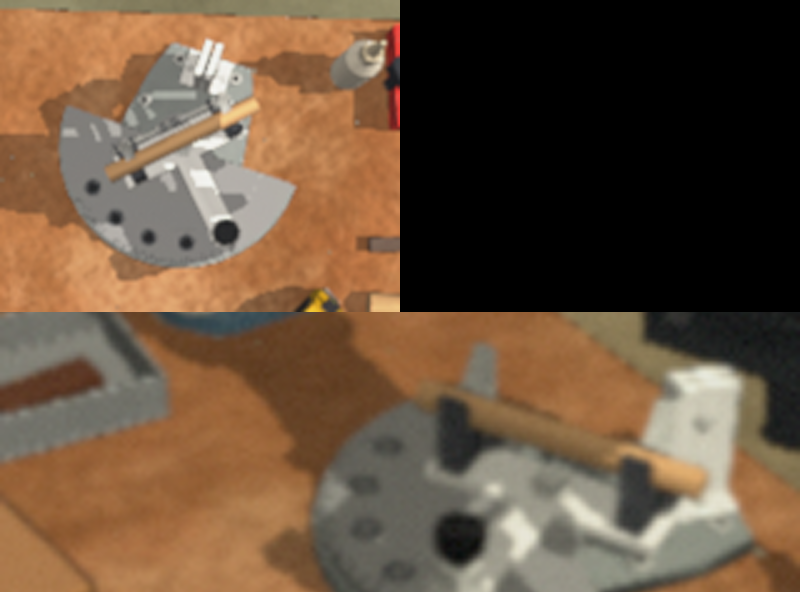

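The dowel lies level in both forks, from (110,172) to (258,105) in the top view. Its top reads z≈0.0645, against 0.064 for seated. The knob is home at (226,232) and the offcut is in the tray, so I'll hand in.

```bash
python3 -c "
from plant import r
print(r.finish_job())"
```

```text
the job is handed in; nothing more can be done
None
```

I handed the job in at about 22 s: the offcut is in the tray's larger compartment, the index pin is home at the 45° stop, and the thin dowel is seated level in both forks. The force dropped as the jaw snapped over the dowel, but I didn't check the jaw's closure separately.

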